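Draw the ingot-mould cover from under a stack and close the mould

ROBOT

A 7-joint arm with a two-finger parallel gripper is mounted at the origin on the work surface. World frame = base frame: x ahead of the robot, y to its left, z up, the work surface at z = 0. Lengths are in mm, angles in degrees, forces in N, time in s.
With the tool pointing down it reaches from about 400 to 850 mm from the base axis. Payload 4.5 kg.
Tool frame: the origin (TCP) lies on the mounting face of the last link; the fingertips stand 173 mm ahead of it and the grasp point (between the pads) lies 155 mm ahead of it; z points along the fingers, y is the line along which they close (so a half turn about z gives the same grasp; the last joint's range is limited). The gripper opens to 85 mm and grips with 20 to 120 N. Pads are 22 mm wide; open, the fingers measure 114 mm over their backs; the gripper's body (76 mm by 85 mm) begins 54 mm behind the grasp point. The pads swing forward as they close: fully open they stand 13 mm farther back than shut.
Start: joints at [72.239, 39.483, -11.15, 89.685, 9.013, 51.709, -12.324], TCP at [210.69, -588.428, 404.717] pointing down, gripper open.
Joint ranges: [-172.22, 172.22], [-26.19, 119.32], [-84.43, 86.54], [7.71, 146.69], [-57.33, 237.33], [2.42, 119.75], [-152.13, 152.13]. Speed limits (degrees/s): [147.25, 147.25, 180, 180, 180, 180, 180].

INTERFACE

Orientations are given as a 3x3 rotation matrix whose columns are the frame's x, y, z axes.
In Python, from plant import * gives the robot as it stands.
- The arm moves only by the tool carry_out, never from a script. Its argument "targets" is a list that holds one entry, the list of rows, each a list of 5 numbers: the closure in counts, from 0 (fully open) to 255 (shut), then the shift along the world's x, y, z in m, then the turn about the world's z in rad. In form: [[[fingers, dx, dy, dz, roll], ...]]. A call has 1 to 20 rows; each row is the pose to reach, as a shift and turn from the pose commanded when the call began; what a row does not reach only later rows make up. A row lasts 1/10 s, in which the tool goes at most 50 mm and 8.59 degrees, less where a joint would pass 70% of its speed; a pose out of reach is approached as far as the arm can. A call with a gripper value outside its range is refused whole. The fingers move at their own pace and stop on an object; the grip force is fixed at half the most. Time passes only in rows, so rows that repeat a pose let the fingers close. It gives the time, the measured TCP pose, the force, the opening and the grip force at its end, in the units of the state.
- sense(): the state, without advancing time (a new reading comes with each control period).
- get_image(name): name is "side" or "top"; returns a dict with "image" (384x512x3 uint8, red, green, blue), "depth" (384x512 float32, mm along the optical axis (not along the pixel's ray), 0 where there is no reading), "fx", "fy", "cx", "cy" (pixels), "R" (3x3) and "t" (3): a world point X has camera coordinates R X + t. Camera axes: x right, y down, z forward; pixel columns grow to the right and rows downward; lengths in mm; the calibration is good to about 2 mm. A picture is of the moment at which its call begins.
- sign_off(): hands the job in; it is judged then, once.
Trained networks look in a picture, given as the dict that the camera call returned (one of the last four; its "shot" number tells which), for a name from the list of things; names that differ only in an ending like _2 or _b are one class to them, and where a whole thing is asked for, a point or a joint stands for the part that bears it (a point fixed in the world has none). Each returns a list of dicts, best first, with "p" (0 to 1); they miss things now and then, are a little off and sometimes report something else, mostly with a low value. They report only what shows in the picture. A call takes as long as a camera call.
- trace(name, picture): "pixels" (384x512 bool, what is visible of it) and "location" ([column, row] in pixels, amid what is visible of it).
- landmark_of(name, picture): "location" ([column, row] in pixels: a listed point, or the origin of a listed thing).
The state is a dict: "clock": time; "joint_positions": joint angles; "qd": joint speeds; "tau": joint torques, N m; "eef_pos": TCP position; "ee_rot": TCP orientation; "contact_force": force on the tool from outside, world axes, zero at the start; "wrist_torque": the same for the moment, N m; "opening": finger opening in mm; "grasp_force": force on a finger pad.
Only numpy, scipy, OpenCV 4.12 (cv2) and the standard library are available. Lean on these libraries where they do the work, as an engineer would, in place of code of your own. Each camera call takes 0.05 s, during which the arm holds its last target. There are 200 camera calls.

TASK

The flat cover half of the ingot mould lies at the bottom of the pile in the steel tray, with its end sticking out through the gap in the tray's front. Draw it out from under the pile without unstacking or toppling the pile, which is to settle level in the tray, then lay the cover on its own grooved half, the long one with a dowel in each of two opposite corners, so that the dowels enter its holes and the mould is closed fully home, flat on the bench. Leave the other, shorter mould half and everything else on the bench where it is.

Things in the scene. Friction and masses are not known exactly. Their poses are not given: they have to be found in the camera images.
- cover_half: Flat dark iron plate 150 (x) x 54 (y) x 12 mm, about 0.7 kg, loose. Origin at the centre of its underside, z up. Through holes 12.5 mm wide at (+55, +15) and (-55, -15) mm; the same after a half turn. At first it lies on the tray's floor under the pile, its x along the tray's x within 2 degrees, its -x end sticking out 50 to 62 mm beyond the tray's front face and the rest under the pile.
- grooved_half: The cover's mate, loose on the bench, grooves up: dark iron block 150 (x) x 54 (y) x 16 mm, two narrow grooves (6 mm) along its top. Origin at the centre of its underside. Taper dowels 8.5 mm thick stand 9 mm above its top at (+55, +15) and (-55, -15) mm. The cover closes flat on it, edges flush, either way round; its underside is then 16 mm above this origin.
- other_half: Half of another mould, loose on the bench, to be left alone: dark iron block 120 x 54 x 16 mm with one wide groove (18 mm) and both dowels along the same long side, at (+43, +18) and (-43, +18) mm. Origin at the centre of its underside. It and the grooved half may lie in either place.
- tray: Open-topped grey sheet-steel tray screwed to the bench (fixed). Origin at the centre of its underside. Inside 124 x 124 mm, floor 2 mm, walls 3 mm thick and 30 mm high. Its front (-x side, face at x = -65 mm) has a central gap 68 mm wide, down to the floor, between two returns that hold back the boards but let the cover be drawn out towards the tray's -x. The other sides are closed.
- board_low: Lowest thing of the pile on the cover: pale soldering board 116 x 116 x 14 mm, 0.18 kg, loose, with about 4 mm play in the tray. Origin at the centre of its underside. When the cover is drawn the pile first drops 12 mm at the back, then at the front, and ends on the tray's floor.
- board_high: Pale perforated soldering board 104 x 100 x 14 mm, 0.14 kg, on the lower board. Origin at the centre of its underside.
- charcoal: Black charcoal block 90 x 70 x 28 mm, 0.10 kg, on the boards. Origin at the centre of its underside.
- tin: Round lidded steel tin, 54 mm across, 40 mm high, 0.12 kg, on top of the charcoal block; the top of the whole pile is at first 122 mm above the bench. Origin at the centre of its underside.
- drawplate: Bystander: steel drawplate 190 x 36 x 8 mm lying flat, rows of small holes. Origin at the centre of its underside.
- tweezers: Bystander: steel tweezers 180 mm long, 9 mm high, lying flat. Origin under the middle.
- mould_clamp: Bystander: dark iron U-shaped screw yoke, about 100 x 140 x 20 mm, lying flat. Origin near the middle of the U, at bench level.
- hammer: Bystander: hammer about 240 mm long with wooden handle, lying flat. Origin under its middle.
- flux_jar: Bystander: closed jar, 56 mm across, 75 mm high. Origin at the centre of its underside.

How it is judged (in metres and radians):
On the way:
1. the cover is drawn clear of the tray with the pile left standing level in it (x of cover_half in the frame of tray below -0.14 m and horizontal distance between each of board_low, board_high, charcoal, tin and tray below 0.03 m and angle between each of board_low, board_high, charcoal, tin's own z axis and vertical below 0.1 rad and z of board_low in the frame of tray below 0.008 m and z of tin in the frame of tray between 0.052 and 0.064 m), for 0.2 s.
At the end, for the whole second after the job is handed in: The cover is closed on the grooved half: within 3 mm each way, in line within 3 degrees (either way round), underside 13.5 to 18 mm above that half's, level on the bench; the pile stands in order in the tray, each thing within 30 mm of its centre and 6 degrees of level; all at rest (x of cover_half in the frame of grooved_half between -0.003 and 0.003 m and y of cover_half in the frame of grooved_half between -0.003 and 0.003 m and z of cover_half in the frame of grooved_half between 0.0135 and 0.018 m and angle between the x axis of cover_half and the x axis of grooved_half, either way round below 0.05 rad and angle between each of cover_half, grooved_half's own z axis and vertical below 0.04 rad and height (world z) of grooved_half below 0.005 m and horizontal distance between each of board_low, board_high, charcoal, tin and tray below 0.03 m and angle between each of board_low, board_high, charcoal, tin's own z axis and vertical below 0.1 rad and z of board_low in the frame of tray below 0.008 m and z of tin in the frame of tray between 0.052 and 0.064 m and linear speed of each of cover_half, grooved_half, board_low, board_high, charcoal, tin below 0.02 m/s); the robot touches nothing.
It fails at once if something of the pile is toppled (tilted over 20 degrees), moved over 40 mm off the tray's centre or lifted off (angle between any of board_low, board_high, charcoal, tin's own z axis and vertical above 0.35 rad or horizontal distance between any of board_low, board_high, charcoal, tin and tray above 0.04 m or z of board_low in the frame of tray above 0.034 m or z of board_high in the frame of tray above 0.048 m or z of charcoal in the frame of tray above 0.062 m or z of tin in the frame of tray above 0.09 m).
It fails at once if the other mould half or a bystander is pushed more than 30 mm (distance of any of other_half, drawplate, tweezers, mould_clamp, hammer, flux_jar from where it was at the start of the episode above 0.03 m).
It also fails if it takes over 54 s, if anything falls off the work surface, if the arm or the gripper's body presses on something with over 40 N, if the wrist force passes 120 N, or if a joint passes its speed limit or range.

## Working session

There is one attempt and no reset: what is moved stays moved. The work goes in short steps, Python scripts to look and compute and a tool call to move; the robot and the scene stay as the last step left them, time stands still between calls to the robot, and variables do not carry over. Pictures are saved under pics/ and viewed, at most 10 in all, crops included, and the job is handed in when it is done.

Besides the shell and the picture viewer there is one more tool, called after "Emit:" as name(argument=value, ...), one argument or row to a line, values as JSON. carry_out: Moves the arm, as the interface text tells. Its arguments: {"type":"object","properties":{"targets":{"type":"array","items":{"type":"array","items":{"type":"array","items":{"type":"number"}}}}},"required":["targets"]}

```bash
ls; mkdir -p pics
cat > h.py <<'E'
from plant import *
import numpy as np, cv2
def world(P,u,v,d):
    c=np.stack([(u-P['cx'])/P['fx']*d,(v-P['cy'])/P['fy']*d,d],-1)
    return (c-np.array(P['t']))@np.array(P['R'])
def cloud(P,mask):
    v,u=np.nonzero(mask&(P['depth']>0)); return world(P,u,v,P['depth'][v,u])
def atz(P,u,v,z):
    R=np.array(P['R']);C=-R.T@np.array(P['t'])
    r=R.T@np.array([(u-P['cx'])/P['fx'],(v-P['cy'])/P['fy'],1]); return C+r*(z-C[2])/r[2]
E
python3 - <<'E'
from h import *
s=sense();print(s['clock'],s['eef_pos'],np.round(s['ee_rot'],3).tolist(),s['opening'])
im=[]
for n in ['top','side']:
    P=get_image(n);im.append(P['image'])
    print(n,np.round(-np.array(P['R']).T@P['t']),np.round(P['fx']))
    for t in ['cover_half','grooved_half','other_half','tray','board_low','charcoal','tin','drawplate','tweezers','mould_clamp','hammer','flux_jar']:
        for r in trace(t,P)[:2]:
            if r['p']<.3: continue
            c=cloud(P,r['pixels']); 
            if len(c)<10: continue
            m=np.median(c[:,2]); k=c[abs(c[:,2]-m)<5][:,:2].astype(np.float32)
            print(t,round(r['p'],2),np.round(r['location']),'z',round(m),[np.round(q,1) for q in cv2.minAreaRect(k)] if len(k)>3 else '')
        L=landmark_of(t,P)
        if L: print('   lm',np.round(L[0]['location']),round(L[0]['p'],2))
cv2.imwrite('pics/a.png',cv2.cvtColor(im[0],cv2.COLOR_RGB2BGR)); cv2.imwrite('pics/b.png',cv2.cvtColor(im[1],cv2.COLOR_RGB2BGR))
E
```

```text
pics
0.0 [ 210.51351912 -588.12680642  403.85513585] [[0.941, 0.337, -0.001], [0.337, -0.941, 0.002], [-0.0, -0.002, -1.0]] 85.640647385474
top [ 376.  -63. 1234.] 434.0
cover_half 0.93 [307. 186.] z 13 [array([ 559.3, -205.5]), array([52.1, 66.6]), np.float64(16.3)]
   lm [319. 183.] 0.71
grooved_half 0.73 [127. 182.] z 15 [array([560.9, 316.6]), array([ 55.8, 150.2]), np.float64(81.3)]
   lm [127. 183.] 0.91
other_half 0.63 [177. 206.] z 15 [array([494.5, 151.8]), array([119.6,  54.8]), np.float64(2.5)]
   lm [180. 206.] 0.85
tray 0.9 [359. 175.] z 18 [array([ 583., -295.]), array([128.2, 129. ]), np.float64(15.6)]
board_low 0.59 [322. 181.] z 27 [array([ 582.2, -291.8]), array([116.4, 114.9]), np.float64(15.3)]
charcoal 0.74 [333. 184.] z 69 [array([ 576.4, -298. ]), array([70.4, 90. ]), np.float64(10.9)]
   lm [340. 180.] 0.6
tin 0.87 [346. 173.] z 109 [array([ 578. , -299.4]), array([49.7, 53.6]), np.float64(45.5)]
   lm [346. 173.] 0.91
drawplate 0.91 [207. 140.] z 7 [array([693.9,  86. ]), array([ 37.3, 189.1]), np.float64(2.6)]
   lm [208. 137.] 0.91
tweezers 0.77 [149. 258.]
[... 1743 characters left out ...]
0. , 108.1]), np.float64(15.4)]
   lm [179. 252.] 0.56
tweezers 0.6 [328. 339.] z 7 [array([340.4, 233.9]), array([179.7,  12. ]), np.float64(47.2)]
   lm [332. 334.] 0.55
mould_clamp 0.84 [334. 188.] z 15 [array([ 333.7, -172.6]), array([141.5,  78.9]), np.float64(71.0)]
   lm [332. 180.] 0.84
hammer 0.64 [325. 118.] z 22 [array([ 350.6, -464.5]), array([236.7,  91.2]), np.float64(4.9)]
hammer 0.32 [249. 138.] z 68 [array([ 578.7, -295. ]), array([68.6, 89. ]), np.float64(10.8)]
flux_jar 0.81 [296. 136.] z 49 [array([ 440. , -306.9]), array([53.6, 30. ]), np.float64(8.1)]
flux_jar 0.68 [236. 149.] z 41 [array([ 582.9, -294.2]), array([ 99.6, 109.7]), np.float64(15.4)]
   lm [294. 146.] 0.74
```

View pics/a.png

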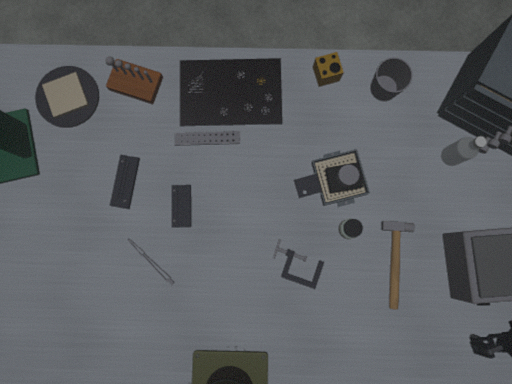

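View pics/b.png

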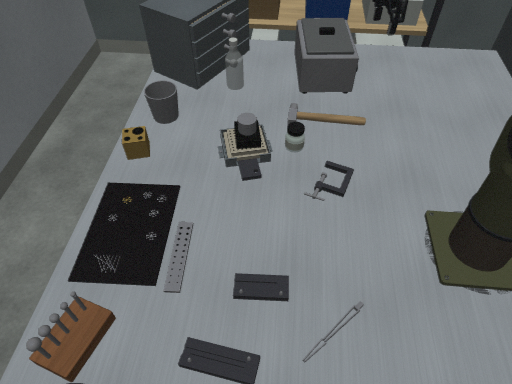

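The top view shows the tray at about (340,178) px with the cover's end sticking out to the left (+y) at (307,186). The grooved half is at (127,182) with two narrow grooves and diagonal dowels. The shorter half is at (180,206). Next I approach above the cover's end.

Emit:
carry_out(
  targets=[
    [[0, 0.17, 0.2, -0.05, 0.75], [0, 0.17, 0.2, -0.05, 0.75], [0, 0.17, 0.2, -0.05, 0.75], [0, 0.347, 0.4, -0.05, 1.51], [0, 0.347, 0.4, -0.05, 1.51], [0, 0.347, 0.4, -0.05, 1.51], [0, 0.347, 0.4, -0.05, 1.51], [0, 0.347, 0.4, -0.05, 1.51], [0, 0.347, 0.4, -0.05, 1.51], [0, 0.347, 0.4, -0.13, 1.51], [0, 0.347, 0.4, -0.13, 1.51], [0, 0.347, 0.4, -0.13, 1.51], [0, 0.347, 0.4, -0.13, 1.51], [0, 0.347, 0.4, -0.13, 1.51], [0, 0.347, 0.4, -0.13, 1.51]],
  ],
)

```text
clock: 4.0
eef_pos: [557.1, -190.8, 276.1]
ee_rot: [[-0.276, 0.961, 0.001], [0.961, 0.276, -0.002], [-0.003, 0.0, -1.0]]
contact_force: [0.5, 0.1, 0.3]
opening: 85.1
grasp_force: 0.0
```

Run:
```python
from h import *
s=sense();print(s['clock'],s['eef_pos'],np.round(s['ee_rot'],3).tolist(),s['opening'],np.round(s['joint_positions']))
P=get_image('side');i=P['image'][100:220,170:330]
cv2.imwrite('pics/c.png',cv2.cvtColor(cv2.resize(i,None,fx=4,fy=4,interpolation=2),cv2.COLOR_RGB2BGR))
```

```text
4.0 [ 557.08741447 -190.76666188  276.08309845] [[-0.276, 0.961, 0.001], [0.961, 0.276, -0.002], [-0.003, 0.0, -1.0]] 85.10322823330235 [ 29.  49. -26. 102.  33.  37.  -0.]
```

View pics/c.png

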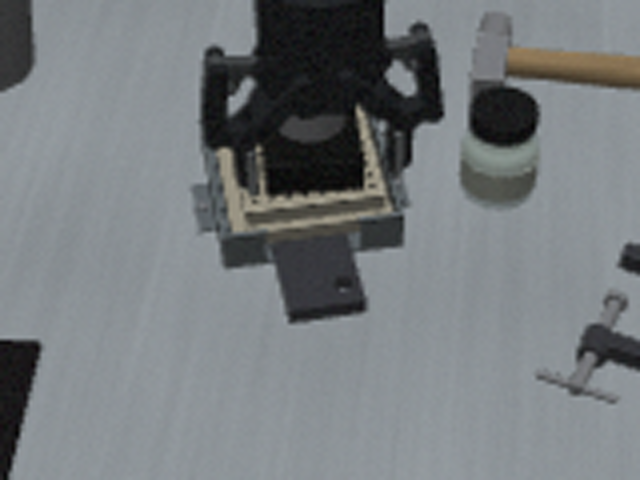

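The fingers straddle the cover's centreline, with the cover's end at about (325,315) in the crop. Next I descend and grip.

Emit:
carry_out(
  targets=[
    [[0, 0, 0, -0.04, 0], [0, 0, 0, -0.08, 0], [0, 0, 0, -0.095, 0], [0, 0, 0, -0.103, 0], [0, 0, 0, -0.103, 0], [0, 0, 0, -0.103, 0], [120, 0, 0, -0.103, 0], [255, 0, 0, -0.103, 0], [255, 0, 0, -0.103, 0], [255, 0, 0, -0.103, 0], [255, 0, 0, -0.103, 0], [255, 0, 0, -0.103, 0], [255, 0, 0, -0.103, 0]],
  ],
)

```text
clock: 5.35
eef_pos: [558.1, -188.5, 173.1]
ee_rot: [[-0.279, 0.96, 0.002], [0.96, 0.279, -0.001], [-0.001, 0.001, -1.0]]
contact_force: [-1.0, 1.2, 6.8]
opening: 52.2
grasp_force: 65.3
```

Emit:
carry_out(
  targets=[
    [[255, -0.0013, 0.0048, 0, 0], [255, -0.0027, 0.0096, 0, 0], [255, -0.0054, 0.0193, 0, 0], [255, -0.008, 0.029, 0, 0], [255, -0.0108, 0.0385, 0, 0], [255, -0.0134, 0.048, 0, 0], [255, -0.0134, 0.048, 0, 0], [255, -0.0134, 0.048, 0, 0]],
  ],
)

```text
clock: 6.15
eef_pos: [544.9, -142.8, 172.3]
ee_rot: [[-0.277, 0.961, 0.002], [0.961, 0.277, -0.004], [-0.005, 0.0, -1.0]]
contact_force: [2.0, -5.3, -0.5]
opening: 52.5
grasp_force: 64.4
```

Run:
```python
from h import *
P=get_image('side');i=P['image'][90:210,170:330]
cv2.imwrite('pics/d.png',cv2.cvtColor(cv2.resize(i,None,fx=4,fy=4,interpolation=2),cv2.COLOR_RGB2BGR))
```

```text
(no output)
```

View pics/d.png

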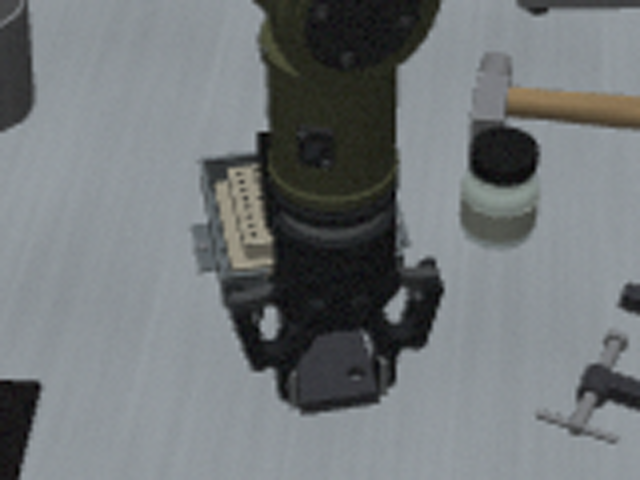

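The cover is following the gripper (its end is now at about (335,395) in the crop) and the pile is still in place. I keep drawing.

Emit:
carry_out(
  targets=[
    [[255, -0.0013, 0.0048, 0, 0], [255, -0.0027, 0.0096, 0, 0], [255, -0.0054, 0.0193, 0, 0], [255, -0.008, 0.029, 0, 0], [255, -0.0108, 0.0385, 0, 0], [255, -0.0134, 0.048, 0, 0], [255, -0.0161, 0.0578, 0, 0], [255, -0.0188, 0.0674, 0, 0], [255, -0.0228, 0.082, 0, 0], [255, -0.0255, 0.0915, 0, 0], [255, -0.0255, 0.0915, 0, 0], [255, -0.0255, 0.0915, 0, 0], [255, -0.0255, 0.0915, 0, 0], [255, -0.0255, 0.0915, 0, 0]],
  ],
)

```text
clock: 7.6
eef_pos: [519.0, -49.2, 171.7]
ee_rot: [[-0.279, 0.96, 0.001], [0.96, 0.279, 0.0], [0.0, 0.001, -1.0]]
contact_force: [0.1, 2.3, -3.4]
opening: 52.5
grasp_force: 65.5
```

```bash
cat > m.py <<'E'
from h import *
def rect(P,n,dz=4):
    r=trace(n,P)
    if not r: return n,None
    c=cloud(P,r[0]['pixels']);m=np.median(c[:,2]);k=c[abs(c[:,2]-m)<dz][:,:2].astype(np.float32)
    return n,round(r[0]['p'],2),'z',round(float(m),1),[np.round(q,1) for q in cv2.minAreaRect(k)]
E
python3 - <<'E'
from m import *
for n in ['side','top']:
    P=get_image(n);print(n)
    for t in ['cover_half','tray','tin','charcoal','board_low']: print(*rect(P,t))
    if n=='side': cv2.imwrite('pics/e.png',cv2.cvtColor(cv2.resize(P['image'][80:240,160:340],None,fx=3.5,fy=3.5,interpolation=2),cv2.COLOR_RGB2BGR))
E
```

```text
side
cover_half 0.81 z 11.5 [array([ 534.9, -102.9]), array([ 55. , 145.9]), np.float64(16.6)]
tray 0.66 z 14.7 [array([ 634.1, -281.3]), array([ 32.3, 132.6]), np.float64(16.1)]
tin 0.49 z 89.6 [array([ 600.3, -293.8]), array([1.7, 9.5]), np.float64(39.5)]
charcoal 0.67 z 56.2 [array([ 601.8, -287.1]), array([20., 77.]), np.float64(7.5)]
board_low 0.44 z 15.0 [array([ 630.2, -272.4]), array([ 31.6, 117.2]), np.float64(32.3)]
top
cover_half None
tray 0.69 z 12.7 [array([ 583. , -295.2]), array([127.7, 130.1]), np.float64(15.9)]
tin 0.64 z 97.0 [array([ 579.2, -311.7]), array([51.6, 52.7]), np.float64(2.0)]
charcoal 0.57 z 57.0 [array([ 576.6, -299.2]), array([69.8, 89.9]), np.float64(11.4)]
board_low 0.53 z 15.7 [array([ 581.9, -290.8]), array([115.8, 114.7]), np.float64(15.3)]
```

View pics/e.png

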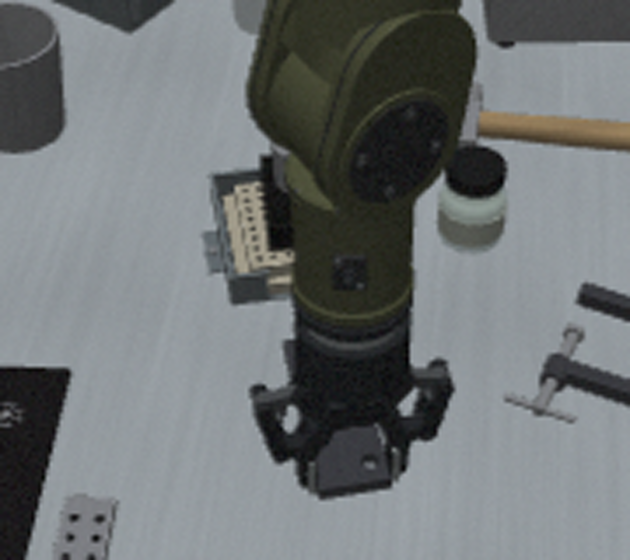

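The whole cover lies on the bench clear of the tray, and the pile has dropped level (tin top at 97 mm). Now I regrip the cover at its middle.

Emit:
carry_out(
  targets=[
    [[0, 0, 0, 0, 0], [0, 0, 0, 0, 0], [0, 0, 0, 0, 0], [0, 0, 0, 0.001, 0], [0, 0, 0, 0.001, 0], [0, 0.004, -0.014, 0.001, 0], [0, 0.008, -0.028, 0.001, 0], [0, 0.012, -0.042, 0.001, 0], [0, 0.0155, -0.055, 0.001, 0], [0, 0.0155, -0.055, 0.001, 0], [0, 0.0155, -0.055, 0.001, 0], [255, 0.0155, -0.055, 0.001, 0], [255, 0.0155, -0.055, 0.001, 0], [255, 0.0155, -0.055, 0.001, 0], [255, 0.0155, -0.055, 0.001, 0], [255, 0.0155, -0.055, 0.001, 0], [255, 0.0155, -0.055, 0.001, 0], [255, 0.0155, -0.055, 0.001, 0]],
  ],
)

```text
clock: 10.0
eef_pos: [534.5, -102.8, 173.3]
ee_rot: [[-0.281, 0.96, 0.001], [0.96, 0.281, 0.001], [0.0, 0.001, -1.0]]
contact_force: [-0.8, 1.6, 4.9]
opening: 52.3
grasp_force: 63.4
```

Emit:
carry_out(
  targets=[
    [[255, 0, 0, 0.02, 0], [255, 0, 0, 0.05, 0], [255, 0, 0.01, 0.08, 0.05], [255, 0.003, 0.04, 0.09, 0.15], [255, 0.006, 0.08, 0.09, 0.25], [255, 0.008, 0.12, 0.09, 0.35], [255, 0.011, 0.16, 0.09, 0.45], [255, 0.013, 0.2, 0.09, 0.55], [255, 0.016, 0.24, 0.09, 0.65], [255, 0.019, 0.28, 0.09, 0.75], [255, 0.021, 0.32, 0.09, 0.85], [255, 0.024, 0.36, 0.09, 0.95], [255, 0.026, 0.39, 0.08, 1.05], [255, 0.028, 0.41, 0.07, 1.1], [255, 0.028, 0.42, 0.06, 1.136], [255, 0.028, 0.42, 0.06, 1.136], [255, 0.028, 0.42, 0.06, 1.136], [255, 0.028, 0.42, 0.06, 1.136]],
  ],
)

```text
clock: 11.8
eef_pos: [562.8, 314.1, 232.7]
ee_rot: [[-0.988, 0.154, 0.0], [0.154, 0.988, -0.002], [-0.001, -0.002, -1.0]]
contact_force: [0.1, -0.6, -6.6]
opening: 52.0
grasp_force: 67.1
```

Run:
```python
from m import *
s=sense();y=np.array(s['ee_rot'])[:,1];print(s['clock'],s['eef_pos'],np.degrees(np.arctan2(y[1],y[0])))
for n in ['side','top']:
    P=get_image(n);print(n)
    for t in ['cover_half','grooved_half']: print(*rect(P,t))
    if n=='side': cv2.imwrite('pics/f.png',cv2.cvtColor(cv2.resize(P['image'][264:384,140:300],None,fx=5,fy=5,interpolation=2),cv2.COLOR_RGB2BGR))
    else: cv2.imwrite('pics/g.png',cv2.cvtColor(cv2.resize(P['image'][140:230,80:200],None,fx=6,fy=6,interpolation=2),cv2.COLOR_RGB2BGR))
```

```text
11.8 [562.8118964  314.06287062 232.65988714] 81.15956172198565
side
cover_half 0.93 z 70.7 [array([567.5, 314.8]), array([ 54.6, 150. ]), np.float64(82.1)]
grooved_half 0.88 z 15.5 [array([561.8, 337. ]), array([156.2,  49.1]), np.float64(7.3)]
top
cover_half 0.73 z 57.2 [array([ 576.3, -299.3]), array([70. , 89.4]), np.float64(11.8)]
grooved_half None
```

View pics/f.png

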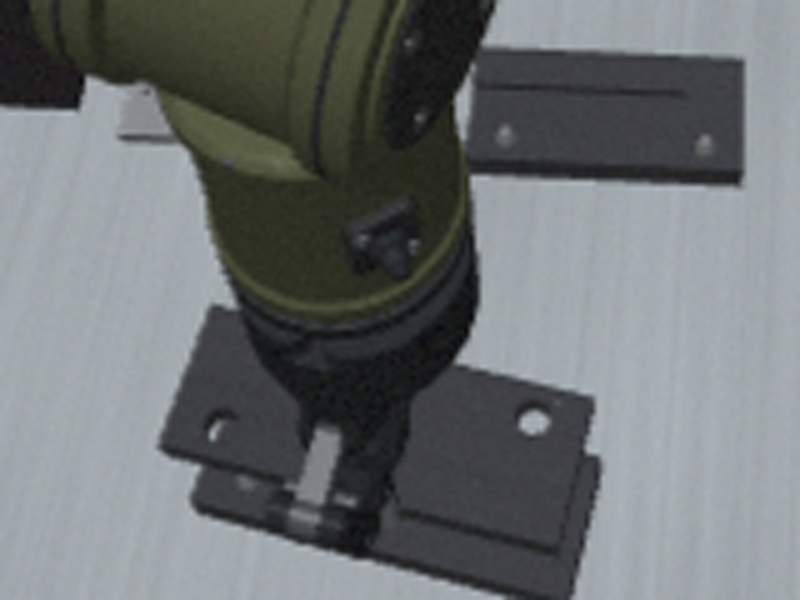

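The side view shows the cover held level above the grooved half. Its holes are at about (220,425) and (533,418) in the crop, and one dowel is just visible at (245,483). I correct by the measured difference, lower to just above the dowels and check once more.

Emit:
carry_out(
  targets=[
    [[255, -0.002, 0.001, -0.01, 0], [255, -0.0035, 0.002, -0.02, 0], [255, -0.0035, 0.002, -0.028, 0], [255, -0.0035, 0.002, -0.028, 0], [255, -0.0035, 0.002, -0.028, 0]],
  ],
)

```text
clock: 12.6
eef_pos: [558.7, 318.1, 204.2]
ee_rot: [[-0.989, 0.151, -0.001], [0.151, 0.989, -0.0], [0.001, -0.0, -1.0]]
contact_force: [-0.1, 0.1, -6.3]
opening: 52.3
grasp_force: 67.1
```

Run:
```python
from m import *
s=sense();print(s['clock'],s['eef_pos'])
P=get_image('side')
print(*rect(P,'cover_half'))
cv2.imwrite('pics/h.png',cv2.cvtColor(cv2.resize(P['image'][304:384,160:280],None,fx=6.5,fy=6.5,interpolation=2),cv2.COLOR_RGB2BGR))
```

```text
12.6 [558.68773453 318.05702608 204.16105844]
cover_half 0.74 z 42.1 [array([563.4, 318.6]), array([ 54.7, 150.7]), np.float64(82.0)]
```

View pics/h.png

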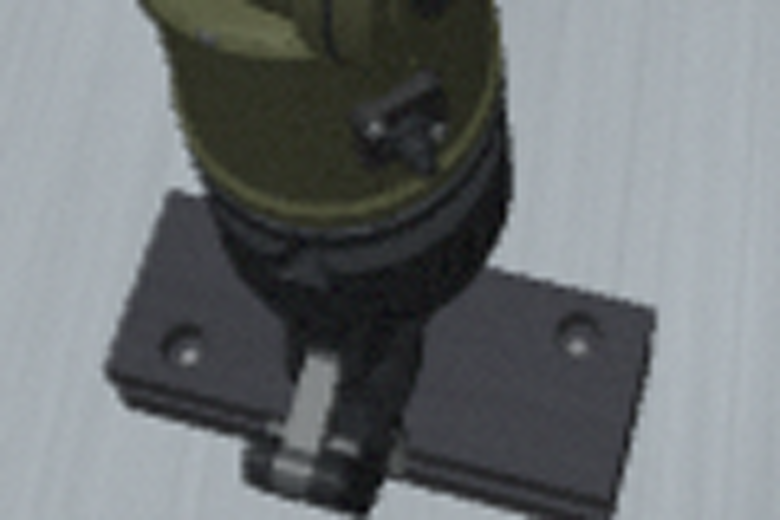

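Both dowels show through the holes: hole (183,345) with dowel (188,355), and hole (579,335) with dowel (577,346), in crop pixels. I compare that with the projection expected when centred.

Run:
```python
from m import *
P=get_image('side')
pr=lambda X:(lambda c:np.array([P['cx']+P['fx']*c[0]/c[2],P['cy']+P['fy']*c[1]/c[2]]))(np.array(P['R'])@X+P['t'])
for h,d in [((183,345),(188,355)),((579,335),(577,346))]:
    H=np.array(h)/6.5+[160,304]; D=np.array(d)/6.5+[160,304]
    print('hole',atz(P,*H,42.3),'dowel',atz(P,*D,24.5), 'exp px shift crop',6.5*(pr(atz(P,*H,42.3)-[0,0,17.8])-H))
```

```text
hole [618.34244294 326.52027978  42.3       ] dowel [619.92658608 323.67279679  24.5       ] exp px shift crop [ 8.28903876 20.48665997]
hole [505.22496405 312.74207852  42.3       ] dowel [506.44089802 310.09303777  24.5       ] exp px shift crop [ 1.11837413 20.62899913]
```

Emit:
carry_out(
  targets=[
    [[255, 0.001, -0.0021, 0, 0], [255, 0.001, -0.0021, 0, 0], [255, 0.001, -0.0021, 0, 0], [255, 0.001, -0.0021, -0.003, 0], [255, 0.001, -0.0021, -0.005, 0], [255, 0.001, -0.0021, -0.007, 0], [255, 0.001, -0.0021, -0.009, 0], [255, 0.001, -0.0021, -0.009, 0], [255, 0.001, -0.0021, -0.009, 0]],
  ],
)

```text
clock: 13.65
eef_pos: [559.8, 316.0, 195.6]
ee_rot: [[-0.989, 0.151, -0.0], [0.151, 0.989, 0.0], [0.0, 0.0, -1.0]]
contact_force: [0.1, -0.5, -6.2]
opening: 51.6
grasp_force: 67.1
```

Run:
```python
from m import *
P=get_image('side')
print(*rect(P,'cover_half'))
cv2.imwrite('pics/i.png',cv2.cvtColor(cv2.resize(P['image'][304:384,160:280],None,fx=6.5,fy=6.5,interpolation=2),cv2.COLOR_RGB2BGR))
```

```text
cover_half 0.87 z 33.7 [array([564.6, 317. ]), array([ 54.2, 150.8]), np.float64(82.1)]
```

View pics/i.png

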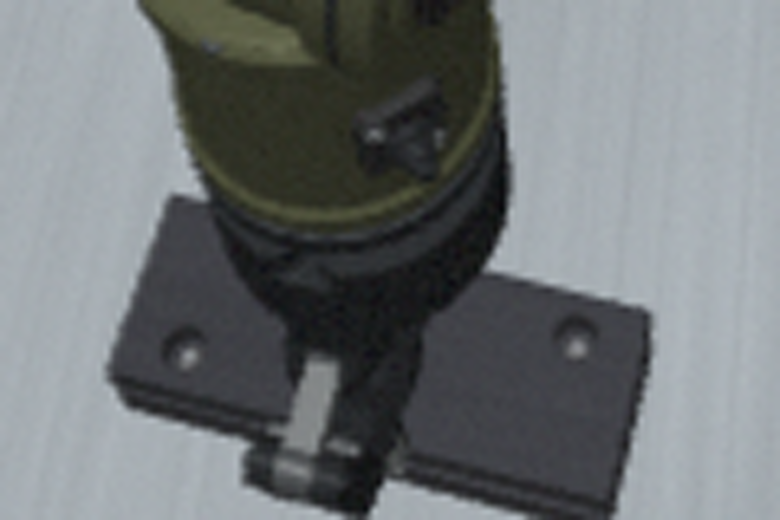

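The cover has gone down over the dowel tips with no contact force; they show centred in the holes at (185,350) and (576,342). I lower the rest of the way.

Emit:
carry_out(
  targets=[
    [[255, 0, 0, -0.0015, 0], [255, 0, 0, -0.003, 0], [255, 0, 0, -0.0042, 0], [255, 0, 0, -0.0052, 0], [255, 0, 0, -0.0052, 0], [255, 0, 0, -0.0052, 0]],
  ],
)

```text
clock: 14.35
eef_pos: [559.8, 316.0, 190.5]
ee_rot: [[-0.989, 0.151, -0.0], [0.151, 0.989, 0.0], [0.0, 0.0, -1.0]]
contact_force: [0.5, 0.1, -5.7]
opening: 52.2
grasp_force: 67.1
```

Emit:
carry_out(
  targets=[
    [[255, 0, 0, -0.0007, 0], [255, 0, 0, -0.0013, 0], [255, 0, 0, -0.0013, 0], [180, 0, 0, -0.0013, 0], [100, 0, 0, -0.0013, 0], [0, 0, 0, -0.0013, 0], [0, 0, 0, -0.0013, 0], [0, 0, 0, -0.0013, 0], [0, 0, 0, 0.03, 0], [0, 0, 0, 0.08, 0], [0, 0, 0, 0.13, 0], [0, -0.05, -0.1, 0.15, 0], [0, -0.1, -0.2, 0.15, 0], [0, -0.1, -0.25, 0.15, 0], [0, -0.1, -0.3, 0.15, 0], [0, -0.1, -0.3, 0.15, 0], [0, -0.1, -0.3, 0.15, 0], [0, -0.1, -0.3, 0.15, 0]],
  ],
)

```text
clock: 16.15
eef_pos: [458.2, 10.9, 340.4]
ee_rot: [[-0.988, 0.157, -0.002], [0.157, 0.988, -0.005], [0.001, -0.005, -1.0]]
contact_force: [0.7, 0.4, -0.6]
opening: 85.6
grasp_force: 0.0
```

Run:
```python
from m import *
for n in ['side','top']:
    P=get_image(n);print(n)
    for t in ['cover_half','grooved_half','tin','charcoal','tray']: print(*rect(P,t))
    if n=='side': cv2.imwrite('pics/j.png',cv2.cvtColor(cv2.resize(P['image'][304:384,160:280],None,fx=6.5,fy=6.5,interpolation=2),cv2.COLOR_RGB2BGR))
```

```text
side
cover_half 0.74 z 27.5 [array([564.1, 316.8]), array([ 54.9, 149.7]), np.float64(81.9)]
grooved_half 0.51 z 7.9 [array([571.8, 342.5]), array([  1.3, 134.5]), np.float64(81.6)]
tin 0.86 z 94.7 [array([ 580.1, -310.5]), array([55. , 51.1]), np.float64(79.2)]
charcoal 0.79 z 56.5 [array([ 579.5, -297.1]), array([68.4, 90.8]), np.float64(11.4)]
tray 0.58 z 17.7 [array([ 588.2, -294.9]), array([129. , 134.8]), np.float64(16.5)]
top
cover_half 0.59 z 27.7 [array([561. , 316.7]), array([ 56.1, 149.5]), np.float64(82.2)]
grooved_half 0.57 z 10.3 [array([596.5, 284.7]), array([ 2. , 56.6]), np.float64(80.6)]
tin 0.81 z 97.3 [array([ 578.9, -310.9]), array([49.8, 50.7]), np.float64(28.9)]
charcoal 0.6 z 57.0 [array([ 576.3, -299.3]), array([70. , 90.3]), np.float64(11.4)]
tray 0.89 z 15.4 [array([ 583. , -295.1]), array([127.8, 129.1]), np.float64(16.0)]
```

View pics/j.png

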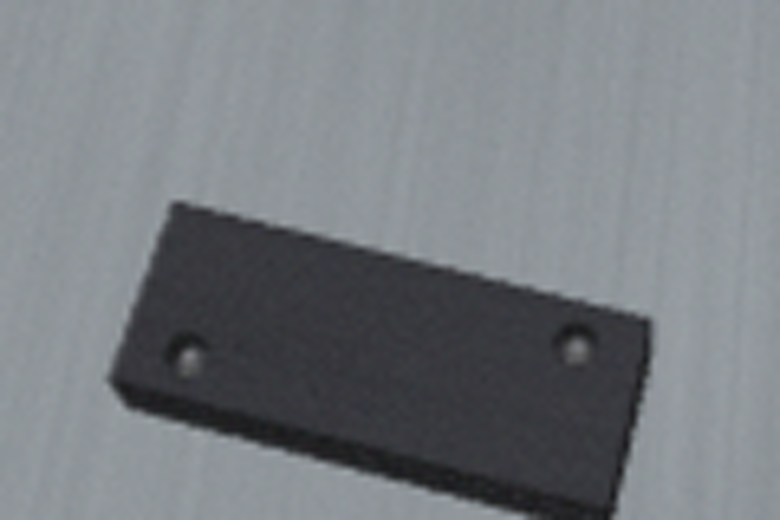

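The mould is closed: the cover's top is at 27.6 mm, it sits flush, and the dowels are in both holes at (190,358) and (576,347). The pile stands level in the tray.

```bash
python3 -c "
from plant import *
print(sign_off())"
```

```text
the job is handed in; nothing more can be done
None
```

I drew the cover out from under the pile and closed it flush on the grooved half with both dowels in their holes; the pile settled level in the tray, and I handed the job in at about 17 s (no verdict was shown).

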